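# Stage a chip carrier and hold the test fixture's sprung cover open

## Task

The test fixture is about to be reloaded: set the small black chip carrier upright on top of the narrow raised pedestal, centred and square with it (either way round), keeping it level all the way, and let go of it while the fixture is still closed. Then lift the fixture's spring-loaded cover by its bar handle to 50 degrees from closed, and finish while still holding it steady there in the gripper, so that a colleague can move the dies across; it snaps shut if let go. Leave the other things on the bench where they are.

Things in the scene. Friction and masses are not known exactly. Their poses are not given: they have to be found in the camera images.
- carrier: Chip carrier: small black block with rows of gold dies on top, 22 (its x) x 30 (its y) x 10 mm high, about 20 g, standing loose on the bench among other small things. Origin at the centre of its underside, z up. Grip it across its 22 mm width (along its x).
- pedestal: Loading pedestal: plain aluminium stand fixed to the bench, 65 mm high: round foot 42 mm across, stem 14 mm across, and a small rectangular head 18 (its x) x 26 (its y) x 12 mm. Origin at the centre of its foot, on the bench.
- pedestal_top (a point): Centre of the flat top of the pedestal's head, 65 mm above the bench; axes as the pedestal's. The carrier goes here with its 22 mm side along the head's 18 mm side (half a turn makes no difference), so that it overhangs by 2 mm all round.
- fixture: Test fixture, fixed to the bench: grey open-topped box, 120 (its x) x 110 (its y) x 56 mm high, with a black socket inside and a hinged aluminium-framed clear cover on top. Origin at the centre of its underside; its front faces its -x, the hinge lies along its far (+x) upper edge. A small plain arc with tick marks every 10 degrees stands beside the hinge on its +y side, the 50 degree tick longer.
- cover (a joint): Angle of the cover in rad: 0 closed (flat), growing as its front edge rises, to 1.7. A spring and its weight (120 g) pull it shut all the way: about 1.5 N at the handle when closed and 2.5 N at 50 degrees (0.873 rad).
- cover_hinge (a point): Middle of the cover's hinge axis, 62 mm behind the fixture's centre and 58 mm above the bench; the axis is the fixture's y. Axes as the fixture's.
- cover_handle (a point): Centre of the cover's handle: round steel bar 10 mm thick, 74 mm long, parallel to the hinge, on two 8 mm posts 32 mm either side of the centre, slanting up and forward from the cover's front edge. Closed, it is 136 mm in front of the hinge axis, 45 mm above it, 39 mm above the cover's top. Axes as the fixture's when closed; they turn with the cover.
- usb: USB stick, purple with a metal plug, 15 x 53 x 9 mm, loose; leave alone. Origin under its centre.
- weight: Round frosted glass weight, 33 mm across, 24 mm high, loose; leave alone. Origin under its centre.
- magnifier: Black round eye loupe, 37 mm across, 40 mm high, loose; leave alone. Origin under its centre.
- meter: Grey hand-held power meter lying flat, 144 x 69 x 26 mm, loose; leave alone. Origin under its centre.
- dropper: Dropper bottle with a black top, 32 mm across, 94 mm high, loose; leave alone. Origin under its centre.
- swabs: Clear tube of cotton swabs, 39 mm across, 106 mm high, loose; leave alone. Origin under its centre.

How it is judged:
On the way, in this order (a step that is already met when the one before it is completed fails the run):
1. the carrier stands centred and square on the pedestal, released, with the cover still closed (horizontal distance between carrier and pedestal_top below 0.007 m and z of carrier in the frame of pedestal_top between -0.004 and 0.004 m and angle between the x axis of carrier and the x axis of pedestal_top, either way round below 0.26 rad and angle between carrier's own z axis and vertical below 0.12 rad and contact force between the fingers and carrier below 0.05 N and contact force between carrier and pedestal above 0.03 N and value of joint cover below 0.08 rad), for 0.2 s.
2. the cover is held by the fingers at 50 degrees (value of joint cover between 0.767 and 0.978 rad and contact force between the fingers and cover above 0.5 N), for 0.3 s.
At the end, for the whole second after the job is handed in: The cover stands still at 50 degrees (within 6), carried by the fingers (over 0.5 N), while the carrier rests level on the pedestal's top, untouched, within 7 mm of its centre and 15 degrees of square (either way round) (all of step 2 and horizontal distance between carrier and pedestal_top below 0.007 m and z of carrier in the frame of pedestal_top between -0.004 and 0.004 m and angle between the x axis of carrier and the x axis of pedestal_top, either way round below 0.26 rad and angle between carrier's own z axis and vertical below 0.12 rad and contact force between the fingers and carrier below 0.05 N and contact force between carrier and pedestal above 0.03 N and velocity of joint cover between -0.1 and 0.1 rad/s and linear speed of carrier below 0.02 m/s); the arm keeps its last pose, push and grip.
It fails at once if the carrier is tipped more than 30 degrees (angle between carrier's own z axis and vertical above 0.52 rad).
It fails at once if another loose thing is displaced by more than 30 mm (distance of any of usb, weight, magnifier, meter, dropper, swabs from where it was at the start of the episode above 0.03 m).
It also fails if it takes over 54 s, if anything falls off the work surface, if the arm or the gripper's body presses on something with over 40 N, if the wrist force passes 120 N, or if a joint passes its speed limit or range.

## Robot

A 7-joint arm with a two-finger parallel gripper is mounted at the origin on a cart in front of the work surface, level with it; the furniture and walls round the work are solid. World frame = base frame: x ahead of the robot, y to its left, z up, the work surface at z = 0. Lengths are in m, angles in rad, forces in N, time in s.
With the tool pointing down it reaches from about 0.4 to 0.85 m from the base axis. Payload 10.4 kg.
Tool frame: the origin (TCP) lies between the finger pads; the fingertips stand 11 mm ahead of it and the grasp point (between the pads) lies 8 mm behind it (tip_reach is the distance from the TCP to the fingertips, in m); z points along the fingers, y is the line along which they close (so a half turn about z gives the same grasp; the last joint's range is limited). The gripper opens to 85 mm and grips with 20 to 120 N. Pads are 22 mm wide; open, the fingers measure 114 mm over their backs; the gripper's body (76 mm by 85 mm) begins 54 mm behind the grasp point. The pads swing forward as they close: fully open they stand 13 mm farther back than shut.
Start: joints at [1.124, 0.332, -0.065, 1.46, 0.022, 1.35, -0.088], TCP at [0.257, -0.57, 0.207] pointing down, gripper open.
Joint ranges: [-2.6, 2.6], [-0.5, 2.12], [-1.47, 1.34], [0.16, 2.42], [-1.27, 4.41], [0.06, 2.06], [-2.6, 2.6]. Speed limits (rad/s): [2.22, 2.22, 2.79, 2.79, 3.14, 3.14, 3.14].

## Interface

Orientations are given as a unit quaternion [x, y, z, w].
In Python, from workcell import * gives the robot as it stands.
- The arm moves only by the shell command python3 -m inch 'ROWS' [OPENING] [FORCE]. ROWS is JSON, a list of rows, each an object with "slide": the shift along the world's x, y, z in m, a list of three; "yaw": the turn about the world's z in rad. A call has 1 to 20 rows; each row is the pose to reach, as a shift and turn from the pose commanded when the call began; what a row does not reach only later rows make up. A row lasts 1/12 s, in which the tool goes at most 41.7 mm and 7.16 degrees, less where a joint would pass 70% of its speed; a pose out of reach is approached as far as the arm can. A call with a gripper value outside its range is refused whole. OPENING is the closure in counts, from 0 (fully open) to 255 (shut), set as the call begins (- or left out, the last holds). The fingers move at their own pace and stop on an object; FORCE is the grip in N (left out, the last holds). Time passes only in rows, so rows that repeat a pose let the fingers close. It gives the time, the measured TCP pose, the force, the opening and the grip force at its end, in the units of the state.
- get_obs(): the state, without advancing time (a new reading comes with each control period).
- camera(name): name is "side" or "top"; returns a dict with "frame" (420x560x3 uint8, red, green, blue), "fx", "fy", "cx", "cy" (pixels), "k1" (the pictures are not rectified: a ray, as slopes to the right and down, at radius r is drawn at 1 + k1 r^2 times it, then the intrinsics apply), "extrinsics" (4x4, takes a point from world to camera coordinates). Camera axes: x right, y down, z forward; pixel columns grow to the right and rows downward; lengths in m; the calibration is good to about 2 mm. A picture is of the moment at which its call begins. There is no depth.
- hand_in(): hands the job in; it is judged then, once.
The state is a dict: "clock": time; "joint_pos": joint angles; "joint_velocities": joint speeds; "tau": joint torques, N m; "position": TCP position; "ee_rot": TCP orientation; "ft_force": force on the tool from outside, world axes, zero at the start; "torque": the same for the moment, N m; "grip_width": opening from 0.0 (shut) to 1.0 (fully open); "grasp_force": force on a finger pad.
Only numpy, scipy, OpenCV 4.12 (cv2) and the standard library are available. Lean on these libraries where they do the work, as an engineer would, in place of code of your own. Each camera call takes 0.05 s, during which the arm holds its last target. There are 200 camera calls.

## Working session

There is one attempt and no reset: what is moved stays moved. The work goes in short steps, Python scripts to look and compute and a shell command to move; the robot and the scene stay as the last step left them, time stands still between calls to the robot, and variables do not carry over. Pictures are saved under pics/ and viewed, at most 10 in all, crops included, and the job is handed in when it is done.

```bash
mkdir -p pics
cat > h.py <<'E'
from workcell import *
import numpy as np, cv2
def snap(n,f):
    c=camera(n); cv2.imwrite('pics/'+f,c['frame'][:,:,::-1]); np.save('pics/%s.npy'%n,c,allow_pickle=True); return c
def load(n): return np.load('pics/%s.npy'%n,allow_pickle=True).item()
def ray(c,u,v):
    K=np.array([[c['fx'],0,c['cx']],[0,c['fy'],c['cy']],[0,0,1]])
    p=cv2.undistortPoints(np.array([[[u,v]]],float),K,np.array([c['k1'],0,0,0,0]))[0,0]
    E=np.array(c['extrinsics']);R=E[:3,:3];o=-R.T@E[:3,3]
    return o,R.T@np.array([p[0],p[1],1])
def onz(c,u,v,z):
    o,d=ray(c,u,v); return o+d*(z-o[2])/d[2]
def proj(c,P):
    E=np.array(c['extrinsics']);q=E[:3,:3]@np.array(P)+E[:3,3];s=q[:2]/q[2];s=s*(1+c['k1']*(s@s))
    return s[0]*c['fx']+c['cx'],s[1]*c['fy']+c['cy']
E
python3 - <<'E'
from h import *
for n in('top','side'):
    c=snap(n,n+'0.png');E=np.array(c['extrinsics']);print(n,c['fx'],c['k1'],-E[:3,:3].T@E[:3,3],E[:3,:3].round(2).tolist())
o=get_obs();print(o['clock'],o['position'],o['ee_rot'],o['ft_force'],o['grip_width'])
E
```

```text
top 500.5382267931442 -0.05408288216936338 [ 0.33676181 -0.07522776  1.37877838] [[0.01, -1.0, 0.01], [-0.99, -0.01, -0.11], [0.11, -0.01, -0.99]]
side 433.9051314796725 0.017862568500412998 [0.00315353 0.79021564 0.89941599] [[-0.89, -0.45, -0.01], [-0.28, 0.58, -0.77], [0.36, -0.68, -0.64]]
0.1 [ 0.25686819 -0.56939652  0.20598628] [ 9.77626867e-01  2.10345708e-01 -1.69354536e-04 -6.02322578e-04] [ 0.52794606  0.07885961 -0.09285704] 1.0021325394294847
```

View pics/top0.png

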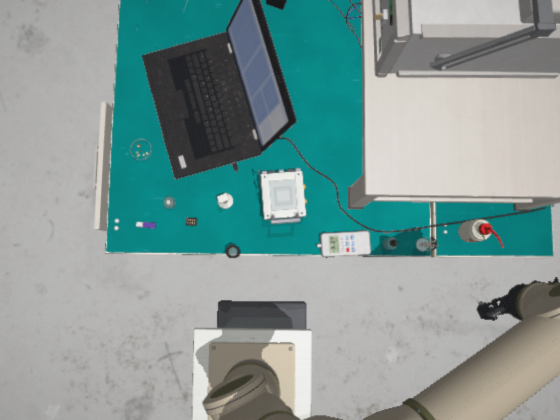

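View pics/side0.png

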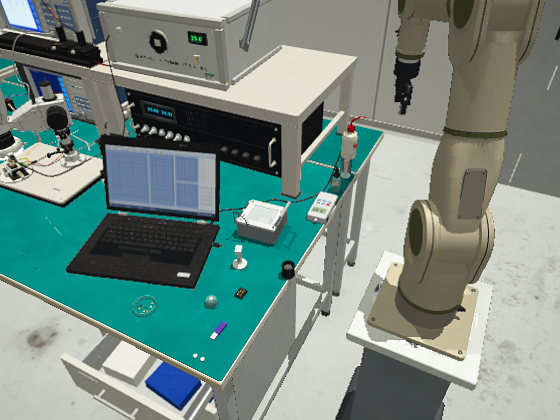

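The top view shows the carrier at about (191,221), the pedestal at (225,201), the fixture at (283,195) with its handle near (283,220), the loupe at (232,251) and the meter at (345,243). In the side view the carrier is at (240,293), the pedestal at (239,257) and the fixture at (263,220). I'll enlarge both.

Run:
```python
from h import *
a=load('top')['frame'][155:265,155:315,::-1]; b=load('side')['frame'][190:310,190:350,::-1]
cv2.imwrite('pics/ct.png',cv2.resize(a,None,fx=5,fy=5,interpolation=cv2.INTER_CUBIC))
cv2.imwrite('pics/cs.png',cv2.resize(b,None,fx=5,fy=5,interpolation=cv2.INTER_CUBIC))
c=load('top');f=c['frame'].astype(int)
def blob(m,u0,u1,v0,v1,name):
    k=np.zeros(m.shape,np.uint8);k[v0:v1,u0:u1]=m[v0:v1,u0:u1]
    cs,_=cv2.findContours(k,0,2);q=max(cs,key=cv2.contourArea);print(name,cv2.contourArea(q),cv2.minAreaRect(q),cv2.boundingRect(q))
    return q
dark=(f.max(2)<75); bright=f.min(2)>170
blob(dark,180,203,210,232,'car');blob(dark,220,245,238,262,'loupe')
blob(bright,212,238,188,213,'pedhead');blob(f.min(2)>130,250,312,160,225,'fix')
```

```text
car 1.5 ((193.77586364746094, 218.31031799316406), (5.385164737701416, 1.4855626821517944), 21.801406860351562) (191, 218, 6, 3)
loupe 39.0 ((232.0, 250.5), (11.0, 14.0), 90.0) (225, 245, 15, 12)
pedhead 148.5 ((225.30001831054688, 200.1000213623047), (13.86362075805664, 13.86362075805664), 63.43495178222656) (218, 193, 15, 15)
fix 1845.5 ((282.6620788574219, 193.44483947753906), (48.33246994018555, 42.10406494140625), 85.2363510131836) (261, 168, 45, 52)
```

View pics/ct.png

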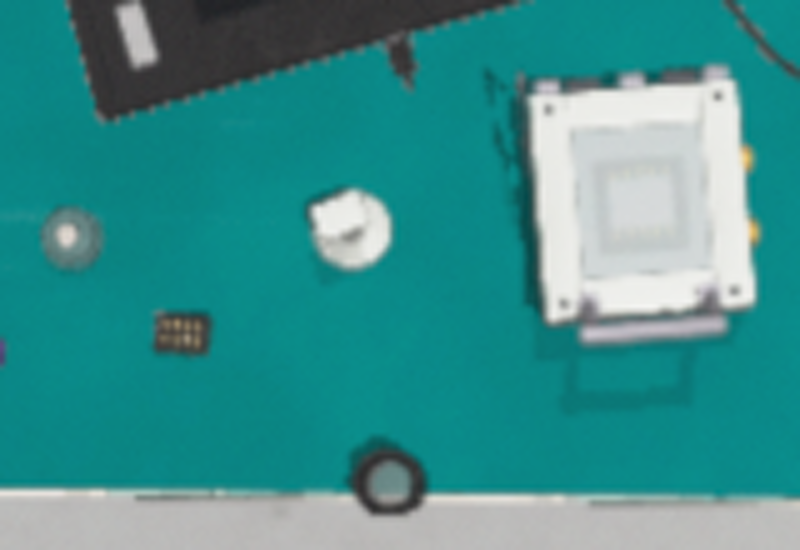

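View pics/cs.png

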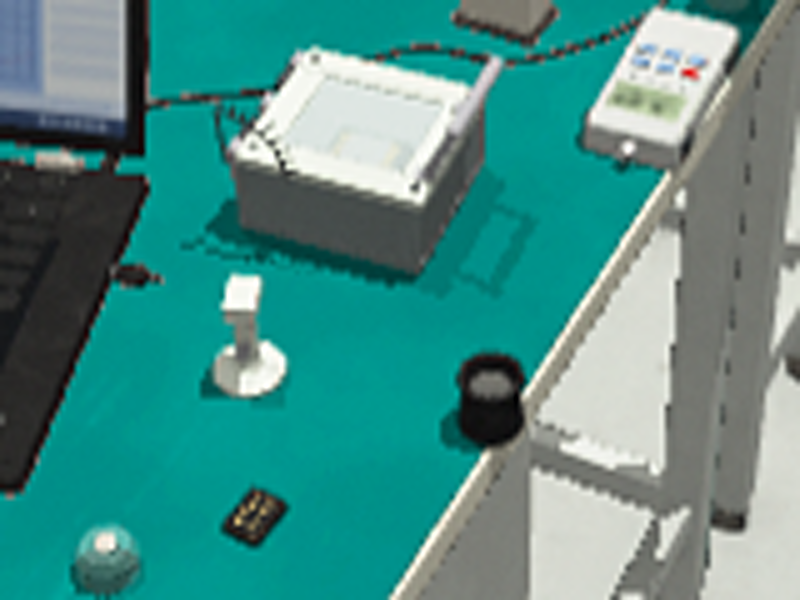

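The crops show the carrier as a dark rectangle centred near crop (182,333) with its long side nearly along world y. The pedestal foot is centred near (351,229), and the head's long side is turned about 23° in the image. The handle bar runs from (582,336) to (727,325).

Run:
```python
from h import *
T=load('top');S=load('side')
def teal(c): 
    h=cv2.cvtColor(c['frame'],cv2.COLOR_RGB2HSV); return (abs(h[...,0].astype(int)-88)<12)&(h[...,1]>120)
def sub(c,box,fn,name,s=8):
    u0,u1,v0,v1=box; big=cv2.resize(c['frame'][v0:v1,u0:u1],None,fx=s,fy=s,interpolation=cv2.INTER_CUBIC)
    k=fn(big).astype(np.uint8); cs,_=cv2.findContours(k,0,1); q=max(cs,key=cv2.contourArea).astype(float)
    q=((q+.5)/s-.5+[u0,v0]).astype(np.float32); return q
notteal=lambda b: ~teal({'frame':b})
def rectz(c,q,z,name):
    W=np.array([onz(c,*p[0],z)[:2]*1000 for p in q],np.float32); r=cv2.minAreaRect(W); m=cv2.moments(W)
    print(name,'rect',np.round(r[0],1),np.round(r[1],1),round(r[2],1),'cent',round(m['m10']/m['m00'],1),round(m['m01']/m['m00'],1))
    return W
darkc=lambda b:(b[...,1]<95)
for nm,c,b in(('T',T,(182,202,212,232)),('S',S,(228,252,282,304))):
    rectz(c,sub(c,b,darkc,'car'),.010,nm+' carrier z10')
    rectz(c,sub(c,b,notteal,'car'),.010,nm+' carrier nt')
br=lambda b:b.min(2)>150
w=rectz(T,sub(T,(212,240,188,214),br,'ped'),.003,'T ped (foot+head) z3')
P=lambda c,o,p,z:(onz(c,(p[0]+.5)/5-.5+o[0],(p[1]+.5)/5-.5+o[1],z)*1000).round(1)
print('head T corners');[print(P(T,(155,155),p,.065)) for p in((308,208),(355,188),(367,215),(318,235))]
print('foot T',P(T,(155,155),(351,229),.004),'foot S',P(S,(190,190),(250,367),.004))
print('head S corners');[print(P(S,(190,190),p,.065)) for p in((232,275),(262,278),(255,313),(223,311))]
print('handle T',P(T,(155,155),(582,336),.103),P(T,(155,155),(727,325),.103))
print('handle S',P(S,(190,190),(495,60),.103),P(S,(190,190),(455,128),.103))
print('cover corners T z.064');[print(P(T,(155,155),p,.064)) for p in((530,85),(735,75),(755,305),(548,325))]
print('loupe T',P(T,(155,155),(389,480),.04),'weight',P(T,(155,155),(72,238),.012))
```

```text
T carrier z10 rect [438.7 172.7] [30.2 23.6] 85.8 cent 438.4 172.5
T carrier nt rect [438.7 173.6] [30.8 22.1] 85.2 cent 438.5 173.4
S carrier z10 rect [438.6 176.7] [35.6 26.1] 86.7 cent 438.6 176.8
S carrier nt rect [438.9 176. ] [31.7 22.9] 86.5 cent 438.9 176.0
T ped (foot+head) z3 rect [497.6  81.2] [41.2 40.9] 23.7 cent 498.0 81.9
head T corners
[501.4  98.2  65. ]
[512.4  73.6  65. ]
[498.   66.9  65. ]
[487.1  92.6  65. ]
foot T [497.6  82.2   4. ] foot S [500.   79.5   4. ]
head S corners
[511.3  71.9  65. ]
[495.1  66.6  65. ]
[484.5  91.9  65. ]
[501.   98.3  65. ]
handle T [432.5 -48.5 103. ] [ 439.  -122.5  103. ]
handle S [ 443.6 -122.4  103. ] [436.7 -55.8 103. ]
cover corners T z.064
[568.9 -18.1  64. ]
[ 575.7 -127.2   64. ]
[ 452.9 -138.7   64. ]
[441.  -29.7  64. ]
loupe T [359.   54.6  40. ] weight [489.9 234.9  12. ]
```

```bash
python3 -m inch '[{"slide":[0.02,0.04,0.03],"yaw":0},{"slide":[0.13,0.27,0.05],"yaw":0.2},{"slide":[0.13,0.27,0.05],"yaw":0.4},{"slide":[0.13,0.27,0.05],"yaw":0.5},{"slide":[0.13,0.27,0.05],"yaw":0.6},{"slide":[0.13,0.27,0.05],"yaw":0.7},{"slide":[0.13,0.27,0.05],"yaw":0.8},{"slide":[0.13,0.27,0.05],"yaw":0.9},{"slide":[0.13,0.27,0.05],"yaw":1.0},{"slide":[0.182,0.744,0],"yaw":1.077},{"slide":[0.182,0.744,0],"yaw":1.077},{"slide":[0.182,0.744,0],"yaw":1.077},{"slide":[0.182,0.744,0],"yaw":1.077},{"slide":[0.182,0.744,0],"yaw":1.077},{"slide":[0.182,0.744,0],"yaw":1.077},{"slide":[0.182,0.744,0],"yaw":1.077},{"slide":[0.182,0.744,0],"yaw":1.077},{"slide":[0.182,0.744,0],"yaw":1.077},{"slide":[0.182,0.744,0],"yaw":1.077},{"slide":[0.182,0.744,0],"yaw":1.077}]' 130 40
```

```text
clock: 1.77
position: [0.4364, 0.1553, 0.2089]
ee_rot: [0.732, 0.682, 0.0, 0.001]
ft_force: [0.9, -0.5, -0.8]
grip_width: 0.491
grasp_force: 0.0
```

```bash
python3 -m inch '[{"slide":[0,0,0],"yaw":0},{"slide":[0,0,-0.04],"yaw":0},{"slide":[0,0,-0.08],"yaw":0},{"slide":[0,0,-0.12],"yaw":0},{"slide":[0,0,-0.155],"yaw":0},{"slide":[0,0,-0.155],"yaw":0},{"slide":[0,0,-0.155],"yaw":0},{"slide":[0,0,-0.155],"yaw":0}]'
python3 - <<'E'
from h import *
o=get_obs();print(o['position'],o['ee_rot'],o['grip_width'])
a=snap('side','s1.png')['frame'][230:320,190:300,::-1];t=snap('top','t1.png')['frame'][180:270,155:265,::-1]
cv2.imwrite('pics/v1.png',cv2.resize(np.vstack([a,t]) if 0 else np.hstack([a,t]),None,fx=3.6,fy=3.6,interpolation=cv2.INTER_CUBIC))
E
```

```text
clock: 2.43
position: [0.4377, 0.154, 0.0558]
ee_rot: [0.731, 0.682, 0.001, 0.0]
ft_force: [0.8, -0.9, 0.1]
grip_width: 0.486
grasp_force: 0.0
[0.43771949 0.15400164 0.05579578] [7.31316348e-01 6.82037815e-01 8.54411432e-04 2.97172464e-04] 0.48583677313329876
```

View pics/v1.png

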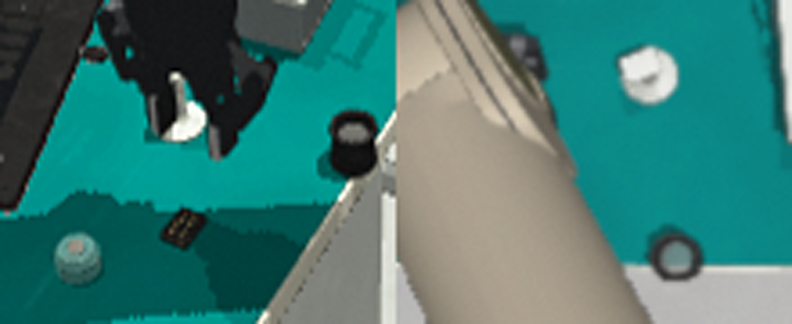

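The carrier sits undisturbed ahead of the fingers at about (183,228) in the left crop; the tool is 20 mm short in y. I'll correct that and descend.

```bash
python3 -m inch '[{"slide":[0.001,0.0205,0],"yaw":0},{"slide":[0.001,0.0205,-0.015],"yaw":0},{"slide":[0.001,0.0205,-0.028],"yaw":0},{"slide":[0.001,0.0205,-0.036],"yaw":0},{"slide":[0.001,0.0205,-0.036],"yaw":0},{"slide":[0.001,0.0205,-0.036],"yaw":0}]'
python3 - <<'E'
from h import *
a=snap('side','s2.png')['frame'][240:310,200:290,::-1]
cv2.imwrite('pics/v2.png',cv2.resize(a,None,fx=8,fy=8,interpolation=cv2.INTER_CUBIC))
E
```

```text
clock: 3.03
position: [0.4377, 0.1735, 0.018]
ee_rot: [0.732, 0.682, -0.0, -0.0]
ft_force: [-0.3, 0.1, 0.6]
grip_width: 0.49
grasp_force: 0.0
```

View pics/v2.png

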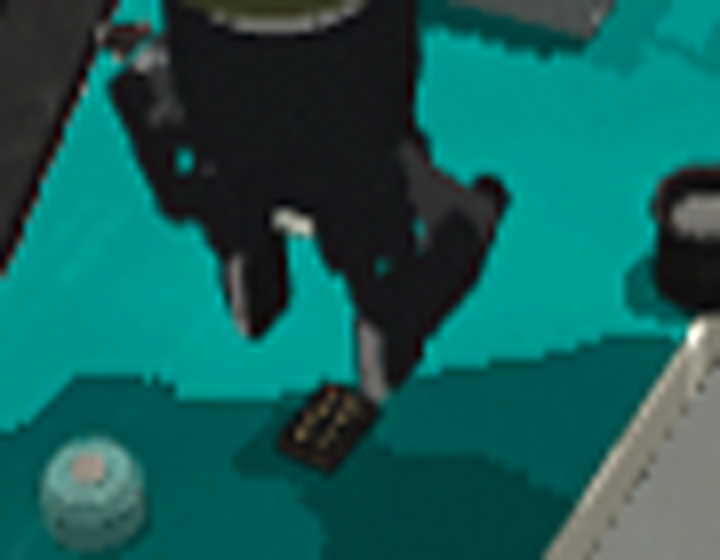

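Run:
```python
from h import *
S=load('side')
f=lambda p:((np.array(p)-[200,240]+.5)*8-.5).round(0)
for z in(.0,.01,.02,.03):
  print(z,[f(proj(S,(.4377+s*.0207*np.cos(-.07),.1735+s*.0207*np.sin(-.07)+w*.011,z))).tolist() for s in(1,-1) for w in(-1,1)])
print(f(proj(S,(.4387,.1745,.01))))
```

```text
0.0 [[303.0, 394.0], [268.0, 440.0], [405.0, 443.0], [372.0, 490.0]]
0.01 [[301.0, 374.0], [266.0, 420.0], [404.0, 423.0], [370.0, 470.0]]
0.02 [[298.0, 354.0], [264.0, 400.0], [402.0, 403.0], [368.0, 450.0]]
0.03 [[296.0, 334.0], [261.0, 380.0], [400.0, 383.0], [366.0, 430.0]]
[331. 423.]
```

```bash
ls
python3 - <<'E'
from h import *
T=load('top')
for z in(.03,.1,.2): print(z,onz(T,191,196,z).round(3), proj(T,(.4377,.154,z)))
c=snap('top','t2.png')
a=c['frame'][165:265,140:240,::-1];b=load('side')['frame'][180:310,170:300,::-1]
cv2.imwrite('pics/v3.png',np.hstack([cv2.resize(a,(400,400),interpolation=2),cv2.resize(b,(400,400),interpolation=2)]))
E
```

```text
h.py
pics
0.03 [0.506 0.171 0.03 ] (np.float64(196.65084258068708), np.float64(220.97311461951313))
0.1 [0.497 0.159 0.1  ] (np.float64(192.081265538998), np.float64(218.8768946218858))
0.2 [0.484 0.14  0.2  ] (np.float64(184.6248800442863), np.float64(215.4550686857168))
```

View pics/v3.png

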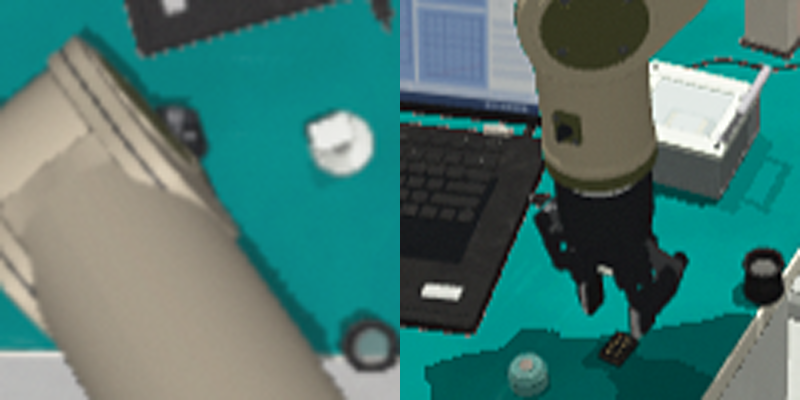

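The left crop shows the gripper's knuckle at (187,130), which agrees with the reported xy. The fingertips in the side crop seem higher than the pose suggests, so I'll compare with the start picture and lower a little under force watch.

```bash
python3 -m inch '[{"slide":[0.001,0.001,-0.002],"yaw":0},{"slide":[0.001,0.001,-0.004],"yaw":0},{"slide":[0.001,0.001,-0.006],"yaw":0},{"slide":[0.001,0.001,-0.006],"yaw":0}]'
python3 - <<'E'
from h import *
import cv2
S=load('side')
i=cv2.imread('pics/side0.png')[80:130,380:430];g=i.max(2)
k=np.argwhere(g<60);print('start lowest dark',[(380+k[k[:,0]==r][:,1].min(),380+k[k[:,0]==r][:,1].max(),80+r) for r in sorted(set(k[:,0]))[-8:]])
y=np.array([np.cos(-1.147),np.sin(-1.147)]);x=np.array([-y[1],y[0]])
for z in(.195,.21,.23):print(z,[np.round(proj(S,(*(np.array([.257,-.5694])+y*s*.0425+x*w*.011),z)),1).tolist() for s in(1,-1) for w in(1,-1)])
S=snap('side','s3.png');im=S['frame'][240:310,200:290]
# lowest gray tip pixels near the near finger
h=im.max(2).astype(int)-im.min(2);m=(h<45)&(im.max(2)>0)
for r in range(35,62,2): print(240+r,[200+c for c in np.where(m[r])[0] if 25<c<60])
E
```

```text
clock: 3.47
position: [0.4386, 0.1748, 0.0116]
ee_rot: [0.731, 0.682, -0.0, -0.0]
ft_force: [-0.4, 0.6, -0.0]
grip_width: 0.493
grasp_force: 0.0
start lowest dark [(np.int64(402), np.int64(406), np.int64(106)), (np.int64(401), np.int64(406), np.int64(107)), (np.int64(401), np.int64(405), np.int64(108)), (np.int64(401), np.int64(405), np.int64(109)), (np.int64(401), np.int64(405), np.int64(110)), (np.int64(401), np.int64(405), np.int64(111)), (np.int64(401), np.int64(405), np.int64(112)), (np.int64(401), np.int64(404), np.int64(113))]
0.195 [[391.4, 115.6], [397.8, 115.7], [395.3, 127.7], [402.0, 127.7]]
0.21 [[392.1, 111.6], [398.6, 111.6], [396.0, 123.5], [402.8, 123.6]]
0.23 [[393.0, 106.2], [399.6, 106.2], [397.0, 118.0], [403.9, 118.0]]
275 [np.int64(227), np.int64(228), np.int64(229), np.int64(230), np.int64(231), np.int64(232), np.int64(233), np.int64(234), np.int64(235), np.int64(241), np.int64(242), np.int64(243), np.int64(244), np.int64(245), np.int64(246), np.int64(248), np.int64(249), np.int64(250), np.int64(251), np.int64(252), np.int64(253), np.int64(254), np.int64(255),
[... 1559 characters left out ...]
(246), np.int64(247), np.int64(248), np.int64(249)]
291 [np.int64(237), np.int64(238), np.int64(239), np.int64(240), np.int64(241), np.int64(242), np.int64(243), np.int64(244), np.int64(245), np.int64(246), np.int64(247)]
293 [np.int64(235), np.int64(236), np.int64(237), np.int64(238), np.int64(239), np.int64(240), np.int64(241), np.int64(242), np.int64(243), np.int64(244), np.int64(245), np.int64(246)]
295 [np.int64(234), np.int64(235), np.int64(236), np.int64(237), np.int64(238), np.int64(239), np.int64(240), np.int64(241), np.int64(242), np.int64(243), np.int64(244)]
297 [np.int64(236), np.int64(237), np.int64(238), np.int64(239), np.int64(240), np.int64(241), np.int64(242)]
299 []
301 []
```

```bash
python3 -m inch '[{"slide":[0,0,0],"yaw":0},{"slide":[0,0,0],"yaw":0},{"slide":[0,0,0],"yaw":0}]' 175 20;python3 -m inch '[{"slide":[0,0,0],"yaw":0},{"slide":[0,0,0],"yaw":0},{"slide":[0,0,0],"yaw":0},{"slide":[0,0,0],"yaw":0}]' 205 20
python3 - <<'E'
from h import *
print(get_obs()['ft_force'])
a=snap('side','s4.png')['frame'][250:310,205:285,::-1]
cv2.imwrite('pics/v4.png',cv2.resize(a,(800,600),interpolation=2))
E
```

```text
clock: 3.77
position: [0.4388, 0.1749, 0.012]
ee_rot: [0.731, 0.682, 0.0, 0.0]
ft_force: [0.3, -0.5, -1.1]
grip_width: 0.313
grasp_force: 0.0
clock: 4.1
position: [0.4387, 0.1749, 0.0119]
ee_rot: [0.731, 0.682, 0.0, 0.0]
ft_force: [0.2, -0.9, -0.7]
grip_width: 0.195
grasp_force: 0.0
[ 0.19246891 -0.9089704  -0.71983822]
```

View pics/v4.png

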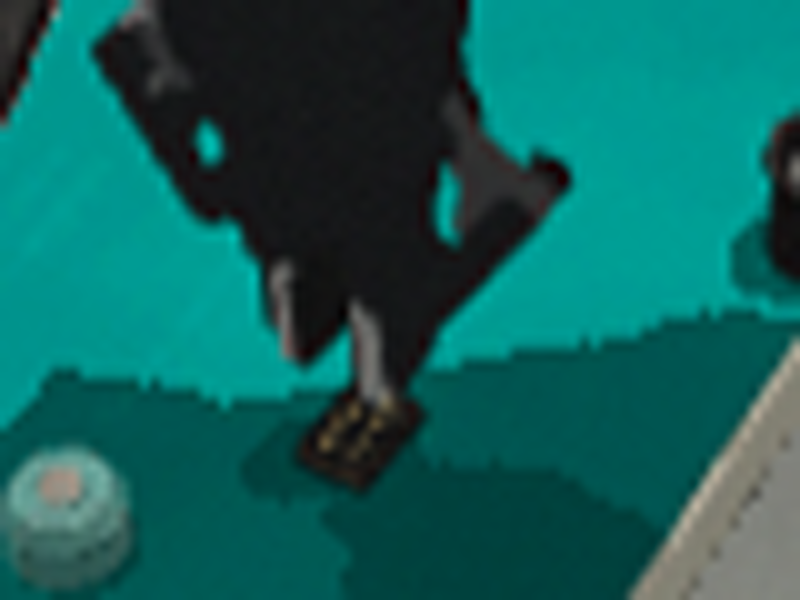

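The crop shows the finger tips at about (300,355) and (380,400), visibly above and behind the carrier at (360,440). The closing passed over it (16 mm opening, no force), so the tips are higher than I assumed. I'll check tip_reach.

Run:
```python
import workcell as w
print([n for n in dir(w) if n[0]!='_']); print(getattr(w,'tip_reach',None))
o=w.get_obs();print(o.keys(),o.get('tip_reach'))
from h import *
S=load('side')
f=lambda p:((np.array(p)-[205,250]+.5)*10-.5).round(0).tolist()
for z in(0,.01,.02,.03,.04,.05):
  print(z,[f(proj(S,(.4387+s*.0083,.1749+w_*.011,z))) for s in(1,-1) for w_ in(-1,1)])
```

```text
['MotionError', 'camera', 'get_obs', 'hand_in', 'tip_reach']
0.011
dict_keys(['clock', 'joint_pos', 'joint_velocities', 'tau', 'position', 'ee_rot', 'ft_force', 'torque', 'grasp_force', 'grip_width']) None
0 [[359.0, 414.0], [317.0, 472.0], [413.0, 436.0], [371.0, 494.0]]
0.01 [[357.0, 390.0], [314.0, 448.0], [411.0, 411.0], [368.0, 470.0]]
0.02 [[354.0, 365.0], [311.0, 423.0], [409.0, 386.0], [366.0, 445.0]]
0.03 [[352.0, 340.0], [308.0, 398.0], [406.0, 361.0], [363.0, 420.0]]
0.04 [[349.0, 314.0], [305.0, 372.0], [404.0, 336.0], [361.0, 394.0]]
0.05 [[347.0, 288.0], [302.0, 346.0], [402.0, 310.0], [358.0, 368.0]]
```

```bash
python3 -m inch '[{"slide":[0,0,0],"yaw":0},{"slide":[0,0,0],"yaw":0},{"slide":[0,0,0],"yaw":0},{"slide":[0,0,0],"yaw":0},{"slide":[0,0,-0.006],"yaw":0},{"slide":[0,0,-0.012],"yaw":0},{"slide":[0,0,-0.018],"yaw":0},{"slide":[0,0,-0.018],"yaw":0}]' 140 20
python3 - <<'E'
from h import *
print(get_obs()['ft_force'])
a=snap('side','s5.png')['frame'][250:310,205:285,::-1]
cv2.imwrite('pics/v5.png',cv2.resize(a,(800,600),interpolation=2))
E
```

```text
clock: 4.82
position: [0.4378, 0.1745, -0.0076]
ee_rot: [0.731, 0.682, -0.001, -0.001]
ft_force: [-0.7, 0.9, 0.3]
grip_width: 0.455
grasp_force: 0.0
[-0.65038959  0.85668645  0.26729886]
```

View pics/v5.png

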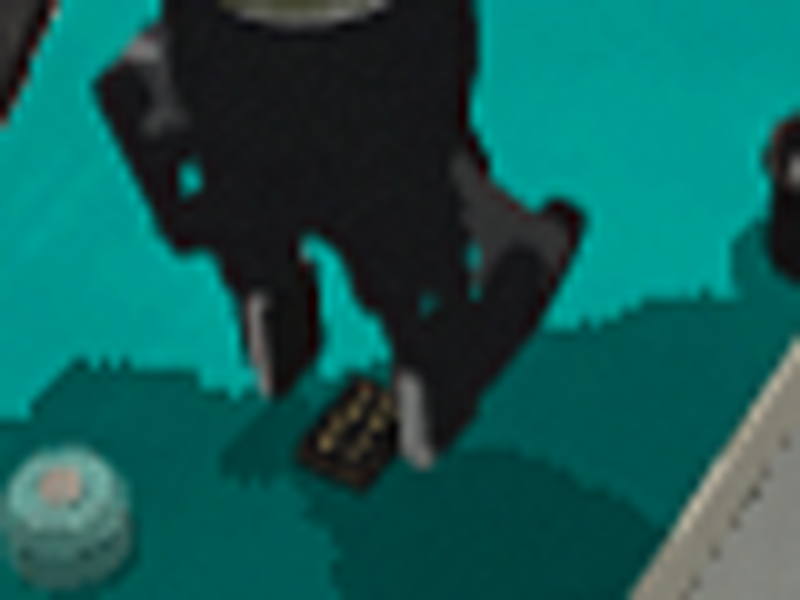

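The tips are now at about (272,398) and (420,467), still roughly 12 mm above bench level on either side of the carrier at (362,435). The reported z is biased, so I'll feel for the bench in small steps.

```bash
python3 -m inch '[{"slide":[0.0005,0,-0.003],"yaw":0},{"slide":[0.001,0,-0.006],"yaw":0},{"slide":[0.001,0,-0.008],"yaw":0},{"slide":[0.001,0,-0.008],"yaw":0}]'; for i in 1; do python3 -m inch '[{"slide":[0,0,-0.001],"yaw":0},{"slide":[0,0,-0.002],"yaw":0},{"slide":[0,0,-0.002],"yaw":0}]'; done;  python3 -m inch '[{"slide":[0,0,-0.001],"yaw":0},{"slide":[0,0,-0.001],"yaw":0}]'
```

```text
clock: 5.2
position: [0.4396, 0.1748, -0.0145]
ee_rot: [0.731, 0.682, -0.0, -0.0]
ft_force: [-0.1, -0.9, 0.8]
grip_width: 0.453
grasp_force: 0.0
clock: 5.45
position: [0.4397, 0.1749, -0.0162]
ee_rot: [0.731, 0.682, 0.0, 0.0]
ft_force: [0.0, -0.4, -0.4]
grip_width: 0.451
grasp_force: 0.0
clock: 5.62
position: [0.4397, 0.1749, -0.0171]
ee_rot: [0.731, 0.682, 0.0, 0.0]
ft_force: [0.1, -0.0, -0.2]
grip_width: 0.454
grasp_force: 0.0
```

```bash
for i in 1; do python3 -m inch '[{"slide":[0,0,-0.001],"yaw":0},{"slide":[0,0,-0.002],"yaw":0},{"slide":[0,0,-0.003],"yaw":0},{"slide":[0,0,-0.003],"yaw":0}]'|grep -E 'posit|force'; done
python3 - <<'E'
from h import *
S=snap('side','s6.png');im=S['frame']
g=im[278:304,222:256].astype(int)
for r in g: print(' '.join('%3d'%(p[1]) for p in r))
E
```

```text
position: [0.4397, 0.1748, -0.0203]
ft_force: [-0.0, -0.5, -0.5]
grasp_force: 0.0
104  70 104  75  38  19  22  20  22  21  23  21  36 133 160 131  58  22  20  21  23  22  22  22  23  20  23  21  21  87  52  50  45  26
161 138 165 150  77  24  21  22  21  21  22  21  31  22 107 168 131  34  16  24  23  21  23  24  22  22  23  22  18 111  58  49  31  21
156 160 163 170  97  25  19  20  22  20  22  23  18  10  77 161 173  67  22  22  22  22  22  22  21  22  23  20  18  49  50  41  22  24
157 160 162 164 122  56  20  20  20  21  20  21  18  12  77 162 168  96  27  23  23  23  24  21  20  20  21  22  22  31  55  31  23  24
155 160 159 162 165 124  41  34  63  31  20  17  18  14  65 162 167 128  32  21  22  24  23  22  18  75  30  21  22  22  51  26  21  23
156 158 156 159 162 169  73  58 103  39  18  17  18  16  39 161 164 170  65  17  20  19  22  23  19 110  36  20  20  22  21  23  22  23
157 158 156 159 159 164  93  59  93  26  17  19  20  15  32 162 164 167 128  60  38  22  21  23  20  43  23  21  22  22  24  21  23  24
139 139 158 158 159 162  90  57 109  27  18  19  20  18   9 140 14
[... 1817 characters left out ...]
  67  65  65  68  65
 86  88  90  89  91  91  89  89  89  89  90  90  67  68  68  69  67  69  53  51  67  68  65  76  95  80  67  68  66  66  65  66  66  67
 87  86  89  89  89  90  89  89  88  89  90  89  77  67  66  68  67  69  68  67  68  67  67  64  66  65  66  64  66  65  66  65  65  65
 87  87  89  88  89  89  89  89  90  89  91  92  91  76  66  66  67  66  67  69  67  65  67  68  68  65  65  67  66  68  67  66  66  66
 90  89  89  90  90  89  88  89  90  89  91  89  91  92  67  67  66  68  68  67  67  66  65  68  66  66  66  66  65  64  66  66  66  66
 90  87  90  90  90  90  89  91  89  90  91  90  89  91  77  66  67  67  67  67  66  65  67  67  67  65  67  66  65  65  66  66  64  66
```

```bash
python3 -m inch '[{"slide":[0,0,0],"yaw":0},{"slide":[0,0,0],"yaw":0},{"slide":[0,0,0],"yaw":0}]' 170 20|grep -E 'posit|ft|wid|gras';python3 -m inch '[{"slide":[0,0,0],"yaw":0},{"slide":[0,0,0],"yaw":0},{"slide":[0,0,0],"yaw":0},{"slide":[0,0,0],"yaw":0}]' 195 20|grep -E 'posit|ft|wid|gras'
```

```text
position: [0.4398, 0.1749, -0.02]
ft_force: [-0.7, -0.1, 0.1]
grip_width: 0.332
grasp_force: 0.0
position: [0.4398, 0.1749, -0.0199]
ft_force: [-1.7, -0.1, 4.0]
grip_width: 0.246
grasp_force: 19.7
```

```bash
python3 -m inch '[{"slide":[0,0,0.001],"yaw":0},{"slide":[0,0,0.0025],"yaw":0},{"slide":[0,0,0.0025],"yaw":0},{"slide":[0,0,0.0025],"yaw":0}]' 175 20|grep -E 'posit|ft|wid|gras';python3 -m inch '[{"slide":[0,0,0],"yaw":0},{"slide":[0,0,0],"yaw":0},{"slide":[0,0,0],"yaw":0},{"slide":[0,0,0],"yaw":0},{"slide":[0,0,0],"yaw":0}]' 220 30|grep -E 'posit|ft|wid|gras';python3 -m inch '[{"slide":[0,0,0.003],"yaw":0},{"slide":[0,0,0.006],"yaw":0},{"slide":[0,0,0.03],"yaw":0},{"slide":[0,0,0.06],"yaw":0},{"slide":[0,0,0.09],"yaw":0},{"slide":[0,0,0.11],"yaw":0},{"slide":[0,0,0.11],"yaw":0},{"slide":[0,0,0.11],"yaw":0}]'|grep -E 'posit|ft|wid|gras'
python3 - <<'E'
from h import *
S=snap('side','s7.png')
print(proj(S,(.4397,.1749,.12)),proj(S,(.4397,.1749,.11)))
u,v=map(int,proj(S,(.4397,.1749,.115)));print(u,v)
g=S['frame'][v-14:v+22,u-18:u+20].astype(int)
for r in g[::1]: print(''.join('#' if p.max()<55 else 'g' if p[0]>p[2]+25 and p[0]>70 else 'o' if p.max()-p.min()<30 else '.' for p in r))
E
```

```text
position: [0.4398, 0.1749, -0.0175]
ft_force: [0.7, -0.1, -0.5]
grip_width: 0.313
grasp_force: 0.0
position: [0.4398, 0.1749, -0.0174]
ft_force: [-1.5, -1.1, 5.6]
grip_width: 0.238
grasp_force: 29.4
position: [0.4405, 0.1749, 0.0934]
ft_force: [0.2, -1.0, -1.8]
grip_width: 0.227
grasp_force: 29.4
(np.float64(237.48834286674227), np.float64(263.3335592702356)) (np.float64(237.77700690622592), np.float64(266.1277331629376))
237 264
......######################.#######..
.......############################...
........#########o################....
........#oo######o###############.....
........#oo######o###############.....
........#oo######.##############......
.........oo######.o############.......
.........oo######.############........
.........#o######.#oo########.........
.........#o########ooo######..........
..........oo#######ooo#####...........
..........oo#######ooo#####o..........
..........oo####go#ooo#####o..........
............####g##ooo#####o..........
............###o###ooo####oo..........
............###o###ooo###oo...........
............#####o#ooo#oooo...........
............########oooooo............
..............######ooooo.............
.................###..................
......................................
......................................
......................................
......................................
......................................
......................................
......................................
......................................
......................................
......................................
......................................
......................................
......................................
......................................
......................................
......................................
```

```bash
python3 -m inch '[{"slide":[0.01,-0.017,0],"yaw":0.08},{"slide":[0.022,-0.035,0],"yaw":0.16},{"slide":[0.034,-0.055,0],"yaw":0.24},{"slide":[0.046,-0.073,0],"yaw":0.32},{"slide":[0.054,-0.086,0],"yaw":0.4},{"slide":[0.058,-0.0927,0],"yaw":0.471},{"slide":[0.058,-0.0927,0],"yaw":0.471},{"slide":[0.058,-0.0927,-0.015],"yaw":0.471},{"slide":[0.058,-0.0927,-0.03],"yaw":0.471},{"slide":[0.058,-0.0927,-0.03],"yaw":0.471},{"slide":[0.058,-0.0927,-0.03],"yaw":0.471}]'
python3 - <<'E'
from h import *
S=snap('side','s8.png');T=snap('top','t8.png')
u,v=map(int,proj(S,(.4985,.0822,.08)));print('side exp',proj(S,(.4985,.0822,.08)),'origin',u-25,v-20)
f=lambda r:''.join('#' if p.max()<60 else 'W' if p.min()>170 else 'g' if p[0]>p[2]+25 and p[0]>70 else 'o' if p.max()-p.min()<30 else '.' for p in r)
for r in S['frame'][v-20:v+20,u-25:u+25].astype(int): print(f(r))
E
```

```text
clock: 8.97
position: [0.4965, 0.0829, 0.0616]
ee_rot: [0.552, 0.834, -0.0, -0.001]
ft_force: [0.7, -0.2, 0.4]
grip_width: 0.234
grasp_force: 29.4
side exp (np.float64(237.63921056533286), np.float64(244.41333205809985)) origin 212 224
#..##########..###################ooooo#######WWWW
##.##########..######....#########oooo#######oWWWW
#####################....o########ooo########oWWWW
#####################....oo#################oooooW
#####################.....o#################oooooo
#####################.....o################ooooooo
######.##############.....oo##############oooooooo
######..##############....oo##############oooooooo
######...##############...oo#############ooooooooo
######.........########...oo############oooooooooo
#####...........#######...ooo######oo###oooooooooo
#####...........###o###....o#o#####ooooooooooooooo
####.............#oo###.....#oo####ooooooooooooooo
####.............##oo##.....#oo####ooooooooooooooo
####.............##oo##.....#oo####...oooooooooooo
###..............##oo##..goooooo###.......oooooooo
###..............##oo###ogoggooo###...........oo
[... 475 characters left out ...]
..........ooooooo....................
.......................oooooo.....................
.......................oooooo.....................
.......................oooooo.....................
........................ooooo.....................
.........................oooo.....................
.........................oooo.....................
.........................oooo.....................
.........................oooooWW..................
.......................WWoooooWWW.................
.......................WWoooooWWWW................
......................ooooooooWWWWW...............
.....................oooooooooWWWWW...............
.....................ooooooooWWWWWW...............
```

Run:
```python
from h import *
S=load('side')
a=cv2.resize(S['frame'][228:268,212:262,::-1],(800,640),interpolation=2)[:600]
f=lambda p:tuple(((np.array(p)-[212,228]+.5)*16-.5).round().astype(int).tolist())
def box(cx,cy,th,hx,hy,z,col):
    t=np.radians(th);R=np.array([[np.cos(t),-np.sin(t)],[np.sin(t),np.cos(t)]])
    q=[f(proj(S,(*(R@[sx*hx,sy*hy]+[cx,cy]),z))) for sx,sy in((1,1),(1,-1),(-1,-1),(-1,1))];print(z,q)
    for p in q: cv2.circle(a,p,3,col,-1)
box(.4965,.0829,23,.011,.015,.079,(0,0,255));box(.4965,.0829,23,.011,.015,.089,(0,255,255));box(.4985,.0822,23,.009,.013,.065,(255,0,255));box(.4985,.0822,23,.009,.013,.053,(255,0,0))
cv2.imwrite('pics/v6.png',a)
```

```text
0.079 [(349, 340), (375, 217), (502, 223), (478, 345)]
0.089 [(344, 297), (370, 175), (498, 180), (474, 302)]
0.065 [(361, 385), (383, 279), (486, 283), (466, 389)]
0.053 [(366, 434), (388, 328), (491, 333), (470, 439)]
```

View pics/v6.png

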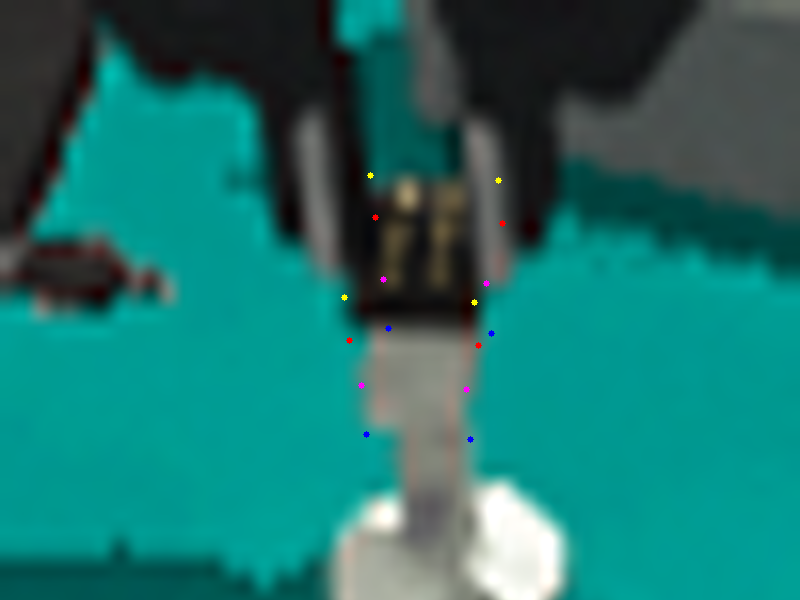

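The carrier hangs level between the pads (near bottom edge about (350,318)–(475,325)), directly above the pedestal head (bottom corner about (370,428)). It sits about 2 mm back along its own y, so I'll correct slightly and lower by feel.

```bash
python3 -m inch '[{"slide":[0.001,0.001,0],"yaw":0},{"slide":[0.0015,0.001,-0.004],"yaw":0},{"slide":[0.0015,0.001,-0.008],"yaw":0},{"slide":[0.0015,0.001,-0.011],"yaw":0},{"slide":[0.0015,0.001,-0.011],"yaw":0},{"slide":[0.0015,0.001,-0.011],"yaw":0}]'|grep -E 'posit|ft'; for i in 1; do python3 -m inch '[{"slide":[0,0,-0.0005],"yaw":0},{"slide":[0,0,-0.0015],"yaw":0},{"slide":[0,0,-0.0015],"yaw":0},{"slide":[0,0,-0.0015],"yaw":0}]'|grep -E 'posit|ft';done;  python3 -m inch '[{"slide":[0,0,-0.001],"yaw":0},{"slide":[0,0,-0.001],"yaw":0},{"slide":[0,0,-0.001],"yaw":0}]' |grep -E 'posit|ft'
```

```text
position: [0.499, 0.0832, 0.0512]
ft_force: [-0.1, 0.2, -0.7]
position: [0.4993, 0.0832, 0.05]
ft_force: [0.7, -0.0, -0.3]
position: [0.4992, 0.0832, 0.0489]
ft_force: [0.3, 0.8, -0.9]
```

```bash
for i in 1; do python3 -m inch '[{"slide":[-0.0005,0,-0.001],"yaw":0},{"slide":[-0.0005,0,-0.001],"yaw":0},{"slide":[-0.0005,0,-0.001],"yaw":0}]'|grep -E 'posit|ft';done;  python3 -m inch '[{"slide":[0,0,-0.001],"yaw":0},{"slide":[0,0,-0.001],"yaw":0},{"slide":[0,0,-0.001],"yaw":0}]' |grep -E 'posit|ft'
```

```text
position: [0.4987, 0.0832, 0.0479]
ft_force: [-1.1, -0.4, -0.6]
position: [0.4988, 0.0832, 0.0475]
ft_force: [-3.5, -0.9, 8.3]
```

```bash
python3 -m inch '[{"slide":[0,0,0.0005],"yaw":0},{"slide":[0,0,0.0005],"yaw":0},{"slide":[0,0,0.0005],"yaw":0},{"slide":[0,0,0.0005],"yaw":0}]' 180 20|grep -E 'posit|ft|wid|gras'; python3 -m inch '[{"slide":[0,0,0],"yaw":0},{"slide":[0,0,0],"yaw":0},{"slide":[0,0,0],"yaw":0},{"slide":[0,0,0],"yaw":0},{"slide":[0,0,0.01],"yaw":0},{"slide":[0,0,0.02],"yaw":0},{"slide":[0,0,0.04],"yaw":0},{"slide":[0,0,0.07],"yaw":0},{"slide":[0,0,0.11],"yaw":0},{"slide":[0,0,0.14],"yaw":0},{"slide":[0,0,0.14],"yaw":0},{"slide":[0,0,0.14],"yaw":0}]' 140 20|grep -E 'clock|posit|ft|wid|gras'
python3 - <<'E'
from h import *
S=snap('side','s9.png');T=snap('top','t9.png')
f=lambda r:''.join('#' if p.max()<75 else 'W' if p.min()>170 else 'g' if p[0]>p[2]+25 and p[0]>70 else 'o' if p.max()-p.min()<40 else '.' for p in r)
for r in S['frame'][238:270,222:252].astype(int): print(f(r))
print()
for r in T['frame'][186:212,210:240].astype(int): print(f(r))
for n,c,o in(('S',S,(222,238)),('T',T,(210,186))):
  for z in(.075,.065): print(n,z,[tuple(np.round(np.array(proj(c,(.4985+x*np.cos(.401)-y*np.sin(.401),.0822+x*np.sin(.401)+y*np.cos(.401),z)))-o,1)) for x,y in((.011,.015),(.011,-.015),(-.011,-.015),(-.011,.015))])
E
```

```text
position: [0.4987, 0.0832, 0.0473]
ft_force: [0.1, -0.5, 0.4]
grip_width: 0.292
grasp_force: 0.0
clock: 11.98
position: [0.4999, 0.0835, 0.1901]
ft_force: [-0.7, -1.1, 0.5]
grip_width: 0.45
grasp_force: 0.0
....................#######ooo
......................########
.........................#####
............................##
..............................
.............#gg#gg#..........
.............#gg#gg#..........
............##g##g###.........
o...........##g#gg##..........
............#gg#gg##..........
............#gg#g###..........
...........o####o###..........
...........#########..........
............#######o..........
.............oooooo...........
.............oooooo...........
..............ooooo...........
...............oooo...........
...............oooo...........
...............oooo...........
...............oooooWW........
.............WWoooooWWW.......
.............WWoooooWWWW......
............ooooooooWWWWW.....
...........oooooooooWWWWW.....
...........oooooooWWWWWWW.....
...........oooooWWWWWWWWW.....
...........oooooWWWWWWWWo.....
...........oooooWWWWWWWW.
[... 837 characters left out ...]
......
gggggggggggggggggggooooo......
ggggggggggggggggggoooooo......
S 0.075 [(np.float64(11.0), np.float64(11.4)), (np.float64(12.6), np.float64(3.8)), (np.float64(20.5), np.float64(4.1)), (np.float64(19.0), np.float64(11.8))]
S 0.065 [(np.float64(11.2), np.float64(14.1)), (np.float64(12.9), np.float64(6.4)), (np.float64(20.7), np.float64(6.7)), (np.float64(19.3), np.float64(14.4))]
T 0.075 [(np.float64(4.9), np.float64(9.2)), (np.float64(15.6), np.float64(4.9)), (np.float64(18.6), np.float64(12.6)), (np.float64(8.0), np.float64(16.9))]
T 0.065 [(np.float64(5.4), np.float64(9.7)), (np.float64(16.0), np.float64(5.4)), (np.float64(19.0), np.float64(13.0)), (np.float64(8.5), np.float64(17.3))]
```

The carrier is on the pedestal, level and centred on the predicted outline. Next is the handle.

```bash
python3 -m inch '[{"slide":[-0.01,-0.025,0],"yaw":-0.06},{"slide":[-0.022,-0.055,0],"yaw":-0.12},{"slide":[-0.034,-0.09,0],"yaw":-0.18},{"slide":[-0.046,-0.12,0],"yaw":-0.24},{"slide":[-0.058,-0.15,0],"yaw":-0.3},{"slide":[-0.064,-0.1695,0],"yaw":-0.312},{"slide":[-0.064,-0.1695,0],"yaw":-0.312},{"slide":[-0.064,-0.1695,-0.03],"yaw":-0.312},{"slide":[-0.064,-0.1695,-0.06],"yaw":-0.312},{"slide":[-0.064,-0.1695,-0.08],"yaw":-0.312},{"slide":[-0.064,-0.1695,-0.08],"yaw":-0.312},{"slide":[-0.064,-0.1695,-0.08],"yaw":-0.312}]'
python3 - <<'E'
from h import *
S=snap('side','s10.png')
f=lambda r:''.join('#' if p.max()<60 else 'W' if p.min()>200 else 'o' if p.max()-p.min()<40 else '.' for p in r)
for r in S['frame'][175:235,245:310].astype(int): print(f(r))
p=np.array(get_obs()['position'])
for z in (.11,.13): print(z,[tuple(np.round(np.array(proj(S,(p[0]+s*.019,p[1]+w*.011,z)))-[245,175],1)) for s in(1,-1) for w in(1,-1)])
print('bar',[tuple(np.round(np.array(proj(S,(.436-.089*y,-.0855+.996*y,.103)))-[245,175],1)) for y in(.037,0,-.037)])
E
```

```text
clock: 13.08
position: [0.4339, -0.0854, 0.1068]
ee_rot: [0.674, 0.738, -0.0, -0.002]
ft_force: [-0.0, -0.5, 0.4]
grip_width: 0.451
grasp_force: 0.0
...................#####################################ooooo.o##
...................########....###########################oooooo#
....................########...######################ooo####ooooo
....................########....####################ooooo######oo
.....................########..#####################ooooo#######o
.....................########..#####################ooo.oo######.
.....................########..######################oo.oo######.
......................###############oooo############oo..o#####..
......................##############.oooooo##########oo...#####..
......................##############.ooooooo#########oo..#####...
.......................#############.ooooooo#########oo..#####...
.......................############..ooooooo#########oo.#####....
........................##.########..ooooooo.########oo.#####....
.............................#######.ooooooooo########o#####.....
...........................
[... 2743 characters left out ...]
.
ooooooooooooooooooooooooooooooooooooo............................
oooooooooooooooooooooooooooooooooooo.............................
ooooooooooooooooooooooooooooooooooo..............................
ooooooooooooooooooooooooooooooooooo..............................
0.11 [(np.float64(33.2), np.float64(32.9)), (np.float64(36.6), np.float64(28.6)), (np.float64(45.0), np.float64(36.6)), (np.float64(48.3), np.float64(32.2))]
0.13 [(np.float64(33.1), np.float64(27.5)), (np.float64(36.6), np.float64(23.2)), (np.float64(45.1), np.float64(31.1)), (np.float64(48.4), np.float64(26.8))]
bar [(np.float64(35.7), np.float64(42.0)), (np.float64(40.4), np.float64(34.4)), (np.float64(44.9), np.float64(27.0))]
```

```bash
python3 -m inch '[{"slide":[0.002,0,-0.01],"yaw":0},{"slide":[0.002,0,-0.02],"yaw":0},{"slide":[0.002,0,-0.03],"yaw":0},{"slide":[0.002,0,-0.036],"yaw":0},{"slide":[0.002,0,-0.041],"yaw":0},{"slide":[0.002,0,-0.041],"yaw":0}]'|grep -E 'posit|ft';python3 -m inch '[{"slide":[0,0,0],"yaw":0},{"slide":[0,0,0],"yaw":0},{"slide":[0,0,0],"yaw":0},{"slide":[0,0,0],"yaw":0}]' 200 30|grep -E 'posit|ft|wid|gras';python3 -m inch '[{"slide":[0,0,0],"yaw":0},{"slide":[0,0,0],"yaw":0},{"slide":[0,0,0],"yaw":0},{"slide":[0,0,0],"yaw":0}]' 245 40|grep -E 'clock|posit|ft|wid|gras'
```

```text
position: [0.436, -0.0861, 0.0653]
ft_force: [0.2, -0.1, -0.1]
position: [0.437, -0.0864, 0.0668]
ft_force: [-0.3, 0.9, -0.0]
grip_width: 0.215
grasp_force: 0.0
clock: 14.3
position: [0.4383, -0.0863, 0.067]
ft_force: [5.9, 0.3, -2.2]
grip_width: 0.102
grasp_force: 39.0
```

```bash
python3 -m inch '[{"slide":[0.001,0,0.003],"yaw":0},{"slide":[0.0022,0.0002,0.0059],"yaw":0},{"slide":[0.0044,0.0004,0.0117],"yaw":0},{"slide":[0.0071,0.0006,0.0173],"yaw":0},{"slide":[0.0099,0.0009,0.0229],"yaw":0},{"slide":[0.013,0.0012,0.0283],"yaw":0},{"slide":[0.0162,0.0015,0.0337],"yaw":0},{"slide":[0.0199,0.0018,0.0388],"yaw":0},{"slide":[0.0235,0.0021,0.0438],"yaw":0},{"slide":[0.0276,0.0025,0.0486],"yaw":0},{"slide":[0.0317,0.0028,0.0533],"yaw":0},{"slide":[0.0317,0.0028,0.0533],"yaw":0},{"slide":[0.0317,0.0028,0.0533],"yaw":0}]' - 50
```

```text
clock: 15.38
position: [0.4678, -0.0835, 0.12]
ee_rot: [0.675, 0.738, -0.001, -0.001]
ft_force: [-6.5, 0.1, 1.6]
grip_width: 0.093
grasp_force: 49.1
```

Run:
```python
from h import *
S=snap('side','s11.png')
f=lambda r:''.join('#' if p.max()<60 else 'W' if p.min()>200 else 'o' if p.max()-p.min()<40 else '.' for p in r)
for r in S['frame'][165:245,230:310:1].astype(int)[::2]: print(f(r))
C=np.array([.5096,-.0784]);ex=np.array([.996,.089]);ey=np.array([-.089,.996]);H=C+.062*ex
def pt(x,y,z,th):
    t=np.radians(th);X=x*np.cos(t)+z*np.sin(t);Z=-x*np.sin(t)+z*np.cos(t);return (*(H+X*ex+y*ey),.058+Z)
for th in(0,20,25,30): print(th,'front edge y+,y-',[tuple(np.round(np.array(proj(S,pt(-.122,y,.006,th)))-[230,165],1)) for y in(.055,-.055)],'bar',[tuple(np.round(np.array(proj(S,pt(-.136,y,.045,th)))-[230,165],1)) for y in(.037,-.037)])
```

```text
........####################################################ooooooooooooo.......
...............############################################ooooooooooooo........
......................#####################################oooooooooooo.........
.........................###############################oo###ooooo#.ooo.........
...........................###########################oooo######ooooooo.........
............................#########################ooooooo#####oooooo.........
.............................########################oooo.######ooooooo.........
...............................#####################.ooo######ooooooooo.........
................................############..##############oooooooooo..........
.....................................#####################oooooooooooo..........
.......................................#################oooooooooooooo..........
.......................................#oo####o#####oooooooooooooooooo..........
.......................................#oo####oo####oooooooooooooooooo..........
.......................................#oo##o#o
[... 2150 characters left out ...]
ge y+,y- [(np.float64(43.9), np.float64(65.1)), (np.float64(57.6), np.float64(42.7))] bar [(np.float64(50.7), np.float64(52.2)), (np.float64(59.9), np.float64(37.1))]
20 front edge y+,y- [(np.float64(40.6), np.float64(53.4)), (np.float64(54.7), np.float64(31.3))] bar [(np.float64(42.7), np.float64(38.2)), (np.float64(52.4), np.float64(23.5))]
25 front edge y+,y- [(np.float64(39.0), np.float64(50.5)), (np.float64(53.3), np.float64(28.4))] bar [(np.float64(39.9), np.float64(34.9)), (np.float64(49.7), np.float64(20.3))]
30 front edge y+,y- [(np.float64(37.2), np.float64(47.5)), (np.float64(51.6), np.float64(25.6))] bar [(np.float64(36.9), np.float64(31.7)), (np.float64(46.8), np.float64(17.2))]
```

```bash
python3 -m inch '[{"slide":[0.0022,0.0002,0.0022],"yaw":0},{"slide":[0.0044,0.0004,0.0044],"yaw":0},{"slide":[0.0089,0.0008,0.0087],"yaw":0},{"slide":[0.0137,0.0012,0.0127],"yaw":0},{"slide":[0.0185,0.0017,0.0166],"yaw":0},{"slide":[0.0237,0.0021,0.0201],"yaw":0},{"slide":[0.0288,0.0026,0.0236],"yaw":0},{"slide":[0.0343,0.0031,0.0267],"yaw":0},{"slide":[0.0397,0.0035,0.0297],"yaw":0},{"slide":[0.0454,0.004,0.0323],"yaw":0},{"slide":[0.051,0.0046,0.0348],"yaw":0},{"slide":[0.051,0.0046,0.0348],"yaw":0},{"slide":[0.051,0.0046,0.0348],"yaw":0},{"slide":[0.051,0.0046,0.0348],"yaw":0},{"slide":[0.051,0.0046,0.0348],"yaw":0},{"slide":[0.051,0.0046,0.0348],"yaw":0}]'
python3 - <<'E'
from h import *
S=snap('side','s12.png');T=snap('top','t12.png')
f=lambda r:''.join('#' if p.max()<60 else 'W' if p.min()>200 else 'o' if p.max()-p.min()<40 else '.' for p in r)
for r in S['frame'][165:245,230:310].astype(int)[::2]: print(f(r))
C=np.array([.5096,-.0784]);ex=np.array([.996,.089]);ey=np.array([-.089,.996]);H=C+.062*ex
def pt(x,y,z,th):
    t=np.radians(th);X=x*np.cos(t)+z*np.sin(t);Z=-x*np.sin(t)+z*np.cos(t);return (*(H+X*ex+y*ey),.058+Z)
for th in(40,45,50,55): print(th,'bottom/top front +y corner',[tuple(np.round(np.array(proj(S,pt(-.122,.055,z,th)))-[230,165],1)) for z in(0,.006)],'bar',[tuple(np.round(np.array(proj(S,pt(-.136,y,.045,th)))-[230,165],1)) for y in(.037,-.037)])
c=S['frame'][236:256,230:246];print('carrier');[print(f(r)) for r in c.astype(int)]
E
```

```text
clock: 16.77
position: [0.5197, -0.0787, 0.1563]
ee_rot: [0.675, 0.738, -0.0, 0.0]
ft_force: [-8.9, 1.1, 14.0]
grip_width: 0.095
grasp_force: 51.1
........#############################.#############oooooooooooooooooooooo.......
...............####################################ooooooooooooooooooooo........
....................###############################oooooooooooooooooooo.........
.....................##o##############.#######o#####ooooooooooooooooooo.........
.....................##o####oo#####.##########oo####ooooooooooooooooooo.........
......................#o####oo####o........#########ooooooooooooooooooo.........
......................#oo###oo#####o..............#oooooooooooooooooooo.........
......................#oooo#oo####ooo...............ooooooooooooooooooo.........
.......................oooooooo#...ooo...oWW........oooooooooooooooooo..........
.......................oooo..oo.....oooooWW.........oooooooooooooooooo..........
.....................oooo...........oooWWW..........oooooooooooooooooo..........
.......................ooo.........ooWWW............oooooooooo
[... 2683 characters left out ...]
y corner [(np.float64(28.9), np.float64(37.9)), (np.float64(27.3), np.float64(36.5))] bar [(np.float64(22.5), np.float64(20.9)), (np.float64(33.1), np.float64(6.8))]
55 bottom/top front +y corner [(np.float64(26.0), np.float64(35.4)), (np.float64(24.3), np.float64(34.1))] bar [(np.float64(18.6), np.float64(18.8)), (np.float64(29.3), np.float64(4.7))]
carrier
...........ooooo
...............o
................
................
................
................
.....##.........
.....#o##o###...
....##.o#.o##...
....##.o#.o##...
....##o#o.#o#...
....#..#..oo....
...o#.o#.##o....
...o####o#oo....
...o######o#....
...########o....
.....ooooooo....
.....oooooo.....
.....oooooo.....
.......oooo.....
```

The bar's near end is at about (22,20) in the text crop, matching 50° (22.5,20.9), and the carrier is still in place. I'll ease the radial preload and settle.

```bash
python3 -m inch '[{"slide":[-0.0003,0,0.0006],"yaw":0},{"slide":[-0.0005,0,0.0012],"yaw":0},{"slide":[-0.0005,0,0.0012],"yaw":0},{"slide":[-0.0005,0,0.0012],"yaw":0},{"slide":[-0.0005,0,0.0012],"yaw":0},{"slide":[-0.0005,0,0.0012],"yaw":0},{"slide":[-0.0005,0,0.0012],"yaw":0},{"slide":[-0.0005,0,0.0012],"yaw":0},{"slide":[-0.0005,0,0.0012],"yaw":0},{"slide":[-0.0005,0,0.0012],"yaw":0}]' - 50
python3 - <<'E'
from h import *
S=snap('side','s13.png');f=lambda r:''.join('#' if p.max()<60 else 'W' if p.min()>200 else 'o' if p.max()-p.min()<40 else '.' for p in r)
for r in S['frame'][173:205,245:280].astype(int)[::2]: print(f(r))
E
```

```text
clock: 17.7
position: [0.5189, -0.0787, 0.1561]
ee_rot: [0.675, 0.738, -0.0, -0.0]
ft_force: [-5.2, 1.1, 6.3]
grip_width: 0.095
grasp_force: 50.2
.......#oo###oo#####..#########oo##
.......#oo###ooo####........#######
.......#oo###ooo####o..............
........oo#ooooo####oo.............
.........ooooooo##..ooo....WW......
........oooo..oo.....oooooWW.......
.......oooo...........ooWWW........
.......oooo.........oooWWW.........
.........ooo......oooWWW...........
..........ooo..oooooWWW............
...........ooooooooooo.............
..........oooooooooo...............
.......oooooooooooo................
.....oooooo..oooW..........oooooo..
....WWWo...ooooo....oo..o..........
..oWWoooooooooooo..................
```

Steady at about 50°, so I'm handing in.

```bash
python3 -c "
from workcell import *
print(hand_in())"
```

```text
the job is handed in; nothing more can be done
None
```

I handed the job in at about 18 s; no verdict came back. By the last pictures the carrier sits level and centred on the pedestal, released while the fixture was closed, and the gripper holds the cover steady at about 50°.

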